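# Cover the kitchen grinder and hold it at half press

## Task

Take the smoky cover by its black knob from the drying mat and set it upright in the steel bowl on top of the red grinder, gently: the cover is brittle, so grip it with no more than about 15 N and set it down softly. Then push the cover down against the spring to about half of its travel (7 of 14 mm, never down to the bottom stop), keep it there for at least three seconds, and finish still holding it pressed; leave everything else where it stands.

Things in the scene. Friction and masses are not known exactly. Their poses are not given: they have to be found in the camera images.
- cover: Loose brittle cover, upright, 86 mm high, 0.12 to 0.21 kg: drum 84 mm wide, 60 mm high, smoky brown see-through with black foot band; on its flat brown top a black round knob 32 mm wide, 26 mm high, flat on top. Origin: centre of the underside; z up. It bears at most 35 N of finger force (all finger contacts added, both sides of a grip count) and as much between it and the grinder.
- grinder: Small red blade grinder, fixed to the worktop, round, 126 mm in diameter at the foot, 120 mm in the housing, with a black collar whose rim is 101 mm above the worktop. Origin: centre of its underside on the worktop; z up. In the collar sits the steel bowl, which springs up and down.
- bowl_floor (a point): Centre of the flat floor inside the grinder's steel bowl, on which the seated cover stands; 106 mm above the worktop when not pressed, sinks with the bowl. The flared bowl wall stands 12 mm above this floor, inside width about 92 mm at the floor, 100 mm at the mouth, and guides the 84 mm cover. z up.
- bowl (a joint): How far the bowl is pressed down, in m: 0 = up (at rest), 0.007 = half travel, 0.014 = bottom stop. Springs back. The cover's weight alone does not move it; pushing on the cover, it starts to move at 2 to 3 N, needs 9 to 10 N at half travel and about 16 N at the stop (1 N per mm).
- drying_mat: Grey ribbed mat fixed on the worktop, 140 mm (its x) by 360 mm (its y), 6 mm thick. Origin: centre of its underside. The cover, the mug and the tumbler stand on it upright, one in the middle and one 125 mm to either side along its y, in any order.
- mug: Loose blue mug with a handle, 72 mm in diameter, 88 mm high, on the mat; leave it. Origin: centre of the underside.
- tumbler: Loose green tumbler, 66 mm in diameter, 95 mm high, on the mat; leave it. Origin: centre of the underside.
- spice_yellow: Loose spice jar, yellow label, red cap, 48 mm in diameter, 95 mm high, along the back; leave it. Origin: centre of the underside.
- spice_red: Loose spice jar, red label, white cap, 44 mm in diameter, 100 mm high, along the back; leave it. Origin: centre of the underside.
- canister: Loose white canister, 100 mm in diameter, 110 mm high, along the back; leave it. Origin: centre of the underside.
- soap: Loose green soap bottle, blue label, white cap, 60 mm in diameter, 125 mm high, along the back; leave it. Origin: centre of the underside.
- spatula: Loose wooden spatula, 260 mm long, lying flat at the back left, along y; leave it. Origin: near its middle, on the worktop.
Mind the look-alikes: they are no part of the job. Leave any orange look-alike of the cover alone.

How it is judged (in metres and radians):
On the way:
1. the cover, seated upright in the bowl, is pushed down by the fingers to about half travel (4.5 to 9.5 mm) and kept there for 3 s (value of joint bowl between 0.0045 and 0.0095 m and horizontal distance between cover and bowl_floor below 0.007 m and z of cover in the frame of bowl_floor below 0.004 m and angle between cover's own z axis and vertical below 0.1 rad and contact force between the fingers and cover above 2 N), for 3 s.
At the end, for the whole second after the job is handed in: The cover stands upright (within 0.1 rad) on the bowl's floor (within 7 mm of its centre, 4 mm in height), the fingers still push on it (more than 2 N), the bowl is pressed 4.5 to 9.5 mm and still, and the arm does not press on the grinder itself (all of step 1 and z of cover in the frame of bowl_floor above -0.004 m and linear speed of cover below 0.02 m/s and contact force between the arm and grinder below 1 N); the arm keeps its last pose, push and grip.
It fails at once if the bowl is pushed to its bottom stop (beyond 13 mm) (value of joint bowl above 0.013 m).
It fails at once if the brittle cover is squeezed or pushed by the fingers with more than 35 N (contact force between the fingers and cover above 35 N).
It fails at once if the brittle cover is knocked on the grinder with more than 35 N (contact force between cover and grinder above 35 N).
It fails at once if a bystander is moved by more than 25 mm (distance of any of mug, tumbler, spice_yellow, spice_red, canister, soap, spatula from where it was at the start of the episode above 0.025 m).
It also fails if it takes over 59 s, if anything falls off the work surface, if the arm or the gripper's body presses on something with over 40 N, if the wrist force passes 120 N, or if a joint passes its speed limit or range.

## Robot

A 6-joint arm with a two-finger parallel gripper is mounted at the origin on the work surface. World frame = base frame: x ahead of the robot, y to its left, z up, the work surface at z = 0. Lengths are in m, angles in degrees, forces in N, time in s.
With the tool pointing down it reaches from about 0.25 to 0.775 m from the base axis. Payload 4 kg.
Tool frame: the origin (TCP) lies on the mounting face of the last link; the fingertips stand 199 mm ahead of it and the grasp point (between the pads) lies 180 mm ahead of it; z points along the fingers, y is the line along which they close (so a half turn about z gives the same grasp; the last joint's range is limited). The gripper opens to 94 mm and grips with 3 to 60 N. Pads are 16 mm wide; open, the fingers measure 119 mm over their backs; the gripper's body (75 mm by 177 mm) begins 78 mm behind the grasp point.
Start: joints at [62.046, 4.996, 78.535, -0, 96.463, -5.907], TCP at [0.206, 0.51, 0.405] pointing down, gripper open.
Joint ranges: [-177.83, 177.83], [-43.37, 116.18], [15.69, 146.23], [-61.86, 241.86], [9.47, 152.12], [-147.06, 147.06]. Speed limits (degrees/s): [159.86, 159.86, 180, 180, 180, 180].

## Interface

Orientations are given as [roll, pitch, yaw] about the fixed x, y, z axes, in that order (R = Rz(yaw) Ry(pitch) Rx(roll)).
In Python, from workcell import monitor, read_camera, order gives the robot as it stands.
- The arm moves only by the tool servo_tool, never from a script. Its argument "moves" is a list that holds one entry, the list of rows, each a list of 5 numbers: the shift along the tool's x, y, z in mm, then the turn about the tool's z in degrees, then the closure, from 0 (fully open) to 1 (shut). In form: [[[dx, dy, dz, turn, gripper], ...]]. A call has 1 to 5 rows; each row is the pose to reach, as a shift and turn from the pose commanded when the call began, along the tool's axes at that moment; what a row does not reach only later rows make up. A row lasts 1/12 s, in which the tool goes at most 41.7 mm and 7.16 degrees, less where a joint would pass 70% of its speed; a pose out of reach is approached as far as the arm can. A call with a gripper value outside its range is refused whole. The fingers move at their own pace and stop on an object; the grip force is fixed at half the most. Time passes only in rows, so rows that repeat a pose let the fingers close. It gives the time, the measured TCP pose, the force, the opening and the grip force at its end, in the units of the state.
- monitor.get_obs(): the state, without advancing time (a new reading comes with each control period).
- read_camera(name): name is "side" or "top"; returns a dict with "img" (400x640x3 uint8, red, green, blue), "vertical_fov" (degrees; the focal length in pixels is half the picture's height over the tangent of half this angle, whatever the lens; pixels are square), "cx", "cy" (the principal point, pixels), "R" (3x3) and "t" (3): a world point X has camera coordinates R X + t. Camera axes: x right, y down, z forward; pixel columns grow to the right and rows downward; lengths in m; the calibration is good to about 2 mm. A picture is of the moment at which its call begins. There is no depth.
- order.close_job(): hands the job in; it is judged then, once.
The state is a dict: "time": time; "joint_pos": joint angles; "qd": joint speeds; "joint_efforts": joint torques, N m; "ee_pos": TCP position; "eef_rot": TCP orientation; "wrist_force": force on the tool from outside, world axes, zero at the start; "wrist_torque": the same for the moment, N m; "grip_width": opening from 0.0 (shut) to 1.0 (fully open); "grasp_force": force on a finger pad.
Only numpy, scipy, OpenCV 4.12 (cv2) and the standard library are available. Lean on these libraries where they do the work, as an engineer would, in place of code of your own. Each camera call takes 0.05 s, during which the arm holds its last target. There are 200 camera calls.

## Working session

There is one attempt and no reset: what is moved stays moved. The work goes in short steps, Python scripts to look and compute and a tool call to move; the robot and the scene stay as the last step left them, time stands still between calls to the robot, and variables do not carry over. Pictures are saved under pics/ and viewed, at most 10 in all, crops included, and the job is handed in when it is done.

Besides the shell and the picture viewer there is one more tool, called in YAML: its name, and indented under it one key for each argument. servo_tool: Moves the arm, as the interface text tells. Its arguments: {"type":"object","properties":{"moves":{"type":"array","items":{"type":"array","items":{"type":"array","items":{"type":"number"}}}}},"required":["moves"]}

```bash
mkdir -p pics; ls; python3 - <<'E'
from workcell import monitor, read_camera
import cv2,pickle
print(monitor.get_obs())
for n in("side","top"):
    c=read_camera(n); pickle.dump(c,open(n+".pkl","wb"))
    cv2.imwrite(f"pics/{n}0.png",c["img"][:,:,::-1])
    print(n,c["vertical_fov"],c["cx"],c["cy"],c["R"],c["t"],{k for k in c})
E
```

```text
pics
{'time': 0.0, 'joint_pos': array([ 6.20459521e+01,  5.03973768e+00,  7.86221116e+01, -2.51362438e-03,
        9.64635639e+01, -5.90787228e+00]), 'qd': array([-0.04954535,  0.00397872, -0.01614637,  0.07007138, -0.04742826,
        0.06744689]), 'joint_efforts': array([-1.79577869e-04, -3.40177310e+01, -3.02425039e+01,  7.19224149e-02,
        3.29249678e-02, -1.76802346e-04]), 'ee_pos': array([0.20641084, 0.50968374, 0.40352103]), 'eef_rot': array([-1.79874996e+02, -1.04236810e-02,  1.57953533e+02]), 'wrist_force': array([ 0.32500036, -0.22863626,  0.14145272]), 'wrist_torque': array([ 0.03973506, -0.01719316,  0.00732242]), 'grasp_force': 0.0, 'grip_width': 1.0007224318825603}
side 45.521300342216435 317.7740245452895 205.87913675183194 [[ 0.82960547 -0.55816345 -0.01443325]
 [-0.33103525 -0.47087654 -0.81773526]
 [ 0.44963366  0.68317556 -0.57541353]] [-0.49754317  0.27169849  1.25998602] {'R', 'vertical_fov', 'cy', 't', 'cx', 'img'}
top 48.71110089520301 316.7823484079951 195.75007348943723 [[-0.02270376 -0.99974162 -0.00110639]
 [-0.99015389  0.0226389  -0.13814033]
 [ 0.13812969 -0.00204081 -0.99041205]] [0.00384107 0.61310952 1.14478851] {'R', 'vertical_fov', 'cy', 't', 'cx', 'img'}
```

View pics/side0.png

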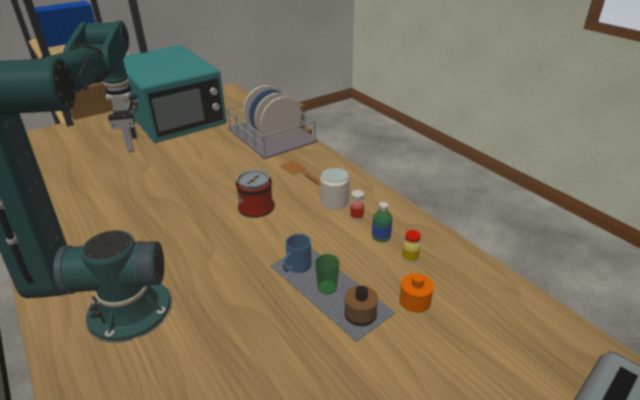

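View pics/top0.png

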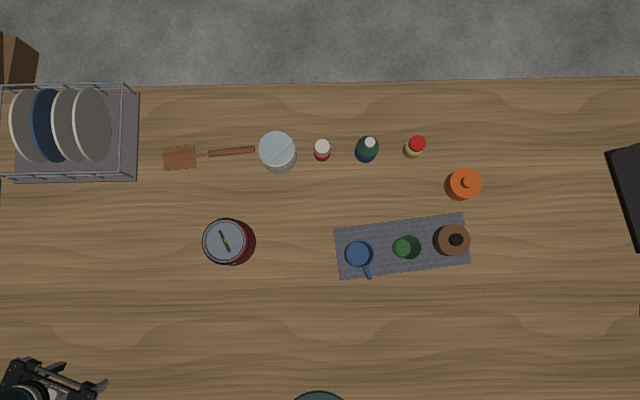

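```bash
python3 - <<'E'
import cv2,pickle,numpy as np
t=pickle.load(open("top.pkl","rb"))["img"][:,:,::-1]; s=pickle.load(open("side.pkl","rb"))["img"][:,:,::-1]
R=lambda a,x,y:cv2.resize(a[y:y+60,x:x+80],None,fx=5,fy=5,interpolation=cv2.INTER_CUBIC)
o=np.vstack([np.hstack([R(t,190,212),R(t,415,210)]),np.hstack([R(s,215,163),R(s,321,275)])])
cv2.imwrite("pics/crop.png",np.clip(o*1.6,0,255).astype(np.uint8))
E
```

```text
(no output)
```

View pics/crop.png

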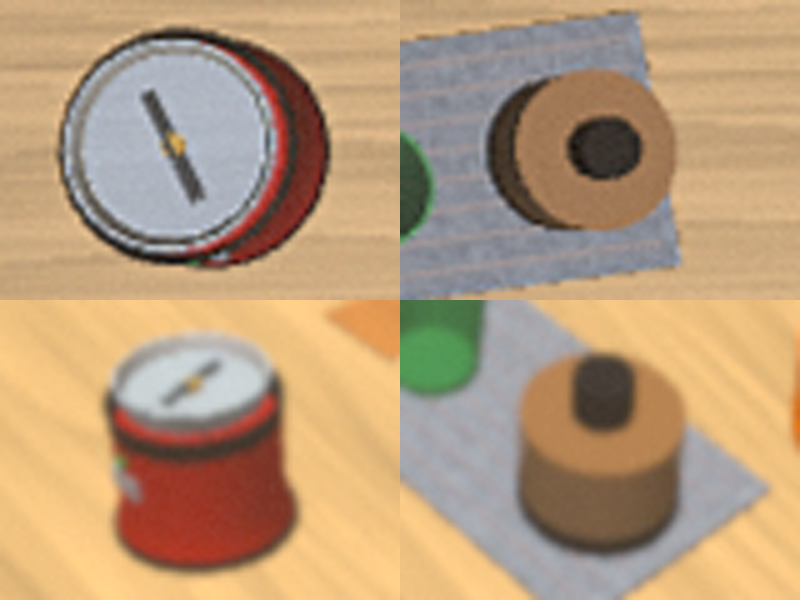

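```bash
cat > h.py <<'E'
import cv2,pickle,numpy as np
def ray(c,u,v,z):
    f=c["img"].shape[0]/2/np.tan(np.radians(c["vertical_fov"]/2)); R=np.array(c["R"]);t=np.array(c["t"])
    C=-R.T@t; d=R.T@np.array([(u-c["cx"])/f,(v-c["cy"])/f,1]); return C+d*(z-C[2])/d[2]
def blob(m,x0,y0,x1,y1):
    w=np.zeros(m.shape,np.uint8); w[y0:y1,x0:x1]=m[y0:y1,x0:x1]*255
    cs,_=cv2.findContours(w,cv2.RETR_EXTERNAL,cv2.CHAIN_APPROX_NONE)
    return max(cs,key=cv2.contourArea)
def metric_circle(c,k,z):
    p=np.array([ray(c,u,v,z)[:2] for u,v in cv2.convexHull(k)[:,0,:]])
    return [np.round(x,4) for x in cv2.minEnclosingCircle((p*1000).astype(np.float32))]
E
python3 - <<'E'
from h import *
for n,gb,cb in(("top",(195,212,262,268),(428,215,480,265)),("side",(230,160,280,220),(335,280,385,330))):
    c=pickle.load(open(n+".pkl","rb")); h=cv2.cvtColor(c["img"],cv2.COLOR_RGB2HSV); H,S,V=[h[:,:,i].astype(int) for i in range(3)]
    dark=blob((V<55),*cb); (u,v),ax,_=cv2.fitEllipse(dark)
    print(n,"knob?",(u,v),ax,ray(c,u,v,.079))
    for lo in (80,):
        b=blob((S>70)&(V>lo)&(H<16),*cb); print(" browntop",metric_circle(c,b,.066),cv2.boundingRect(b))
    st=blob((S<60)&(V>75),*gb); print(" steel",metric_circle(c,st,.106),metric_circle(c,st,.118),cv2.boundingRect(st))
    g=blob((S>110)&(V>70)&(H>12)&(H<30),*( (215,232,235,250) if n=="top" else (248,172,260,185))); 
    M=g[:,0].mean(0); print(" hub",M,ray(c,*M,.108))
# manual pixels from the crop view
t=pickle.load(open("top.pkl","rb")); s=pickle.load(open("side.pkl","rb"))
print("man hub",ray(t,224.8,240.7,.108),ray(s,253.6,179.4,.108))
print("floor",ray(t,225,241,.106)); print("drum",ray(t,453.7,239.8,.066),"knobtop",ray(t,456.7,239.6,.092),"side drum top",ray(s,361.3,302.5,.066), "sideknobtop",ray(s,361.3,289.5,.092))
E
```

```text
top knob? (455.45172119140625, 239.35733032226562) (11.47515869140625, 13.795333862304688) [ 0.48678069 -0.3634833   0.079     ]
 browntop [array([ 488.3928, -364.4562]), np.float64(42.6985)] (438, 224, 33, 32)
 steel [array([495.81  , 226.6071]), np.float64(53.4582)] [array([495.3054, 224.0797]), np.float64(52.8816)] (203, 220, 42, 43)
 hub [225.125 240.5  ] [0.49608542 0.22194443 0.108     ]
side knob? (361.099853515625, 293.3634033203125) (10.740574836730957, 13.553080558776855) [ 0.48619178 -0.36370527  0.079     ]
 browntop [array([ 484.8755, -365.0863]), np.float64(43.4087)] (345, 286, 33, 25)
 steel [array([501.6846, 234.8348]), np.float64(61.244)] [array([493.5478, 216.9157]), np.float64(60.3628)] (237, 169, 33, 20)
 hub [253. 179.] [0.49717338 0.22885769 0.108     ]
man hub [0.49560533 0.2227549  0.108     ] [0.49763269 0.225475   0.108     ]
floor [0.49492869 0.22266399 0.106     ]
drum [ 0.48617131 -0.36292033  0.066     ] knobtop [ 0.48566521 -0.36255066  0.092     ] side drum top [ 0.47564722 -0.37870456  0.066     ] sideknobtop [ 0.48643706 -0.36339683  0.092     ]
```

Side view: cover at (361,304), grinder at (255,193), orange look-alike at (416,292). Top view: knob at (456,240), bowl hub at (225,241). That puts the cover at about (0.4865, -0.3635) and the bowl at about (0.4955, 0.2235).

servo_tool:
  moves:
    - [[-12, -15, 0, 0, 0.2], [-36, -44, 0, 0, 0.4], [-60, -73, 0, 0, 0.4], [-85, -102, 0, 0, 0.4], [-110, -132, 0, 0, 0.4]]

```text
time: 0.52
ee_pos: [0.2588, 0.3447, 0.404]
eef_rot: [-179.9, -0.0, 158.0]
wrist_force: [2.2, -0.9, -0.1]
grip_width: 0.679
grasp_force: 0.0
```

servo_tool:
  moves:
    - [[-25, -30, 0, 0, 0.4], [-50, -60, 0, 0, 0.4], [-75, -90, 0, 0, 0.4], [-100, -120, 0, 0, 0.4], [-125, -150, 0, 0, 0.4]]

```text
time: 0.93
ee_pos: [0.3181, 0.1584, 0.4044]
eef_rot: [180.0, 0.0, 158.0]
wrist_force: [1.6, -0.0, 0.3]
grip_width: 0.597
grasp_force: 0.0
```

servo_tool:
  moves:
    - [[-25, -30, 0, 0, 0.4], [-50, -60, 0, 0, 0.4], [-75, -90, 0, 0, 0.4], [-100, -120, 0, 0, 0.4], [-125, -150, 0, 0, 0.4]]

```text
time: 1.35
ee_pos: [0.3777, -0.0277, 0.4044]
eef_rot: [180.0, 0.0, 157.9]
wrist_force: [1.1, 0.6, -0.7]
grip_width: 0.6
grasp_force: 0.0
```

servo_tool:
  moves:
    - [[-25, -30, 0, 0, 0.4], [-50, -60, 0, 0, 0.4], [-75, -90, 0, 0, 0.4], [-100, -120, 0, 0, 0.4], [-125, -150, 0, 0, 0.4]]

```text
time: 1.77
ee_pos: [0.4375, -0.2138, 0.4041]
eef_rot: [180.0, -0.0, 157.9]
wrist_force: [1.2, 0.0, 1.2]
grip_width: 0.598
grasp_force: 0.0
```

servo_tool:
  moves:
    - [[-25, -30, 0, 0, 0.4], [-50, -60, 0, 0, 0.4], [-75, -90, 0, 0, 0.4], [-90, -110, 0, 0, 0.4], [-98, -117, 0, 0, 0.4]]

```text
time: 2.18
ee_pos: [0.4845, -0.3603, 0.4027]
eef_rot: [-180.0, -0.1, 157.8]
wrist_force: [-0.3, 1.2, 0.6]
grip_width: 0.6
grasp_force: 0.0
```

servo_tool:
  moves:
    - [[0, 0, 30, 0, 0.4], [0, 0, 60, 0, 0.4], [0, 0, 85, 0, 0.4], [0, 0, 95, 0, 0.4], [0, 0, 95, 0, 0.4]]

```text
time: 2.6
ee_pos: [0.4839, -0.3556, 0.3058]
eef_rot: [179.8, -0.4, 158.0]
wrist_force: [-0.7, -0.5, 0.5]
grip_width: 0.599
grasp_force: 0.0
```

```bash
python3 - <<'E'
from workcell import monitor, read_camera
from h import *
o=monitor.get_obs(); print(o["time"],o["ee_pos"],o["eef_rot"],o["grip_width"])
y=np.radians(o["eef_rot"][2]); d=np.array([.4865,-.3635])-o["ee_pos"][:2]
print("dx,dy mm",1000*(d@[np.cos(y),np.sin(y)]),1000*(d@[np.sin(y),-np.cos(y)]))
t=read_camera("top")["img"][:,:,::-1]; s=read_camera("side")["img"][:,:,::-1]
R=lambda a,x,y:cv2.resize(a[y:y+120,x:x+80],None,fx=5,fy=5,interpolation=cv2.INTER_CUBIC)
cv2.imwrite("pics/c2.png",np.hstack([R(t,415,180),R(s,321,230)]))
E
```

```text
2.6 [ 0.4838655  -0.35564801  0.30580622] [179.82832637  -0.41604327 157.9916294 ] 0.5992333385828575
dx,dy mm -5.384993403941005 -6.292554521843456
```

View pics/c2.png

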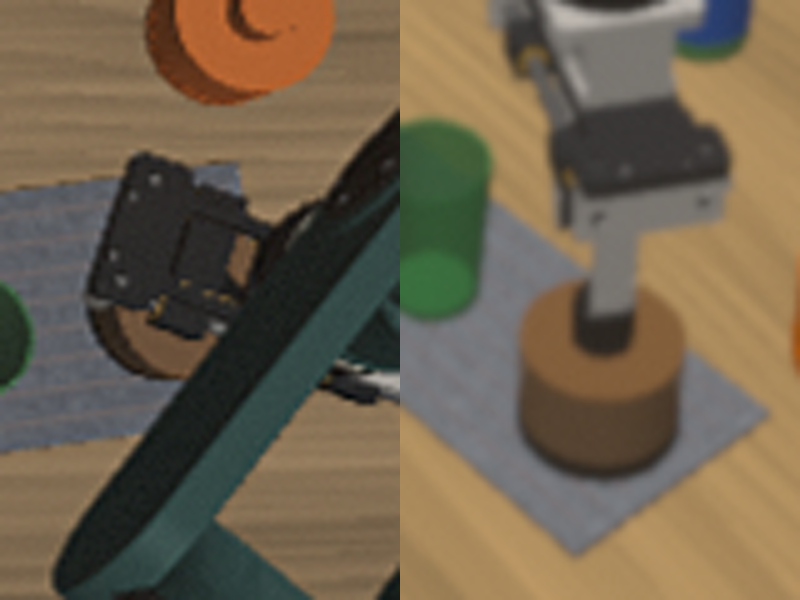

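The gripper is just above the knob with tips at z ≈ 0.107, and it is off by about 5 mm in tool -x and 6 mm in tool -y. I'll correct that, let it settle, then go down.

servo_tool:
  moves:
    - [[-5, -6, 0, 0, 0.4], [-5, -6, 0, 0, 0.4], [-5, -6, 0, 0, 0.4], [-5, -6, 0, 0, 0.4]]

```text
time: 3.03
ee_pos: [0.487, -0.3647, 0.311]
eef_rot: [-180.0, 0.1, 157.9]
wrist_force: [-0.6, -0.6, 0.2]
grip_width: 0.599
grasp_force: 0.0
```

```bash
cat > d.py <<'E'
import sys
from workcell import monitor
from h import *
x,yy=float(sys.argv[1]),float(sys.argv[2])
o=monitor.get_obs(); print(o["time"],o["ee_pos"],o["eef_rot"],o["grip_width"],o["grasp_force"],o["wrist_force"])
y=np.radians(o["eef_rot"][2]); d=np.array([x,yy])-o["ee_pos"][:2]
print("dx,dy mm",1000*(d@[np.cos(y),np.sin(y)]),1000*(d@[np.sin(y),-np.cos(y)]))
E
python3 d.py .4865 -.3635
```

```text
3.0333 [ 0.48701433 -0.36469918  0.31099426] [-1.79963468e+02  1.20770020e-01  1.57939254e+02] 0.5986127026946902 0.0 [-0.56146901 -0.59726368  0.23086018]
dx,dy mm 0.9270734191879771 0.9182093689327998
```

servo_tool:
  moves:
    - [[0, 0, 15, 0, 0.4], [0, 0, 28, 0, 0.45], [0, 0, 36, 0, 0.5], [0, 0, 39, 0, 0.55], [0, 0, 39, 0, 0.6]]

```text
time: 3.45
ee_pos: [0.4865, -0.3641, 0.2689]
eef_rot: [179.9, -0.2, 158.0]
wrist_force: [-0.9, -0.6, -0.5]
grip_width: 0.415
grasp_force: 0.0
```

servo_tool:
  moves:
    - [[0, 0, 0, 0, 0.62], [0, 0, 0, 0, 0.63], [0, 0, 0, 0, 0.64], [0, 0, 0, 0, 0.64]]

```text
time: 3.78
ee_pos: [0.487, -0.3644, 0.2714]
eef_rot: [-180.0, 0.1, 158.0]
wrist_force: [0.6, 0.2, 0.7]
grip_width: 0.357
grasp_force: 0.3
```

```bash
python3 d.py .4865 -.3635
```

```text
3.7833 [ 0.48704972 -0.36439371  0.27141939] [-1.79999932e+02  7.92687686e-02  1.57957809e+02] 0.3572706203993641 0.2566544059664011 [0.56802323 0.15553942 0.67286404]
dx,dy mm 0.8449439726693944 0.6220820174714049
```

servo_tool:
  moves:
    - [[0, 0, 0, 0, 0.648], [0, 0, 0, 0, 0.652], [0, 0, 0, 0, 0.656]]

```text
time: 4.03
ee_pos: [0.4871, -0.3641, 0.2713]
eef_rot: [180.0, 0.1, 158.0]
wrist_force: [0.9, 2.4, 1.8]
grip_width: 0.348
grasp_force: 1.2
```

servo_tool:
  moves:
    - [[0, 0, 0, 0, 0.66], [0, 0, 0, 0, 0.66]]

```text
time: 4.2
ee_pos: [0.4871, -0.3641, 0.271]
eef_rot: [180.0, 0.0, 158.0]
wrist_force: [1.9, 3.3, 1.6]
grip_width: 0.339
grasp_force: 1.4
```

servo_tool:
  moves:
    - [[0, 0, 0, 0, 0.664], [0, 0, 0, 0, 0.664]]

```text
time: 4.37
ee_pos: [0.4871, -0.3641, 0.271]
eef_rot: [179.9, 0.0, 158.0]
wrist_force: [1.8, 3.9, 3.3]
grip_width: 0.339
grasp_force: 8.1
```

servo_tool:
  moves:
    - [[0, 0, 0, 0, 0.665], [0, 0, 0, 0, 0.665], [0, 0, 0, 0, 0.665]]

```text
time: 4.62
ee_pos: [0.487, -0.3642, 0.271]
eef_rot: [180.0, 0.0, 158.0]
wrist_force: [1.2, 3.6, 3.5]
grip_width: 0.337
grasp_force: 10.3
```

servo_tool:
  moves:
    - [[0, 0, -2, 0, 0.665], [0, 0, -5, 0, 0.665], [0, 0, -10, 0, 0.665], [0, 0, -15, 0, 0.665], [0, 0, -15, 0, 0.665]]

```text
time: 5.03
ee_pos: [0.4868, -0.3649, 0.2868]
eef_rot: [-179.9, 0.1, 157.9]
wrist_force: [0.3, -0.3, -1.9]
grip_width: 0.336
grasp_force: 10.1
```

servo_tool:
  moves:
    - [[0, 0, -10, 0, 0.665], [0, 0, -25, 0, 0.665], [0, 0, -45, 0, 0.665], [0, 0, -65, 0, 0.665], [0, 0, -85, 0, 0.665]]

```text
time: 5.45
ee_pos: [0.4866, -0.3644, 0.372]
eef_rot: [-180.0, -0.0, 157.9]
wrist_force: [-0.1, 0.4, -1.9]
grip_width: 0.341
grasp_force: 10.1
```

servo_tool:
  moves:
    - [[0, 0, -20, 0, 0.665], [0, 0, -40, 0, 0.665], [0, 0, -52, 0, 0.665], [0, 0, -57, 0, 0.665], [0, 0, -57, 0, 0.665]]

```text
time: 5.87
ee_pos: [0.4868, -0.3644, 0.4294]
eef_rot: [-179.9, 0.2, 158.0]
wrist_force: [-0.1, 0.8, -1.5]
grip_width: 0.341
grasp_force: 10.1
```

servo_tool:
  moves:
    - [[2, 5, 0, 0, 0.665], [6, 15, 0, 0, 0.665], [13, 32, 0, 0, 0.665], [22, 55, 0, 0, 0.665], [31, 79, 0, 0, 0.665]]

```text
time: 6.28
ee_pos: [0.4874, -0.2782, 0.4256]
eef_rot: [179.9, -0.2, 157.9]
wrist_force: [1.3, -0.0, -1.8]
grip_width: 0.343
grasp_force: 10.1
```

servo_tool:
  moves:
    - [[9, 24, 0, 0, 0.665], [18, 48, 0, 0, 0.665], [28, 72, 0, 0, 0.665], [37, 96, 0, 0, 0.665], [47, 120, 0, 0, 0.665]]

```text
time: 6.7
ee_pos: [0.4887, -0.1485, 0.426]
eef_rot: [180.0, -0.2, 158.0]
wrist_force: [0.8, 0.4, -1.8]
grip_width: 0.339
grasp_force: 10.1
```

servo_tool:
  moves:
    - [[9, 24, 0, 0, 0.665], [18, 48, 0, 0, 0.665], [28, 72, 0, 0, 0.665], [37, 96, 0, 0, 0.665], [47, 120, 0, 0, 0.665]]

```text
time: 7.12
ee_pos: [0.4899, -0.0198, 0.4261]
eef_rot: [-180.0, -0.2, 158.0]
wrist_force: [1.2, -0.3, -2.5]
grip_width: 0.337
grasp_force: 10.1
```

servo_tool:
  moves:
    - [[9, 24, 0, 0, 0.665], [18, 48, 0, 0, 0.665], [28, 72, 0, 0, 0.665], [37, 96, 0, 0, 0.665], [47, 120, 0, 0, 0.665]]

```text
time: 7.53
ee_pos: [0.4912, 0.109, 0.4261]
eef_rot: [-179.9, -0.2, 158.0]
wrist_force: [-0.1, 0.8, -2.2]
grip_width: 0.336
grasp_force: 10.1
```

```bash
python3 d.py .4955 .2235
```

```text
7.5333 [0.49119792 0.10895553 0.42608338] [-1.79942807e+02 -1.54506322e-01  1.57988821e+02] 0.33637777530025625 10.10121300816536 [-0.13147427  0.79962951 -2.23695623]
dx,dy mm 38.94133218683354 107.80777084082038
```

servo_tool:
  moves:
    - [[9, 24, 0, 0, 0.665], [18, 48, 0, 0, 0.665], [26, 72, 0, 0, 0.665], [33, 91, 0, 0, 0.665], [37, 103, 0, 0, 0.665]]

```text
time: 7.95
ee_pos: [0.4955, 0.2189, 0.426]
eef_rot: [-179.9, -0.2, 158.1]
wrist_force: [-0.3, 0.3, -2.6]
grip_width: 0.338
grasp_force: 10.1
```

servo_tool:
  moves:
    - [[1, 2, 8, 0, 0.665], [1, 2, 13, 0, 0.665], [1, 2, 15, 0, 0.665], [1, 2, 15, 0, 0.665]]

```text
time: 8.28
ee_pos: [0.4962, 0.2176, 0.4111]
eef_rot: [-179.9, -0.1, 157.9]
wrist_force: [-0.2, 0.2, -2.3]
grip_width: 0.337
grasp_force: 10.1
```

```bash
python3 d.py .496 .2235; python3 - <<'E'
from workcell import read_camera
from h import *
out=[]
for n,x,y in(("top",175,190),("side",205,110)):
    c=read_camera(n); pickle.dump(c,open(n+"1.pkl","wb")); out.append(cv2.resize(c["img"][y:y+120,x:x+80,::-1],None,fx=5,fy=5,interpolation=cv2.INTER_CUBIC))
cv2.imwrite("pics/c3.png",np.hstack(out))
E
```

```text
8.2833 [0.49622687 0.21764733 0.41105291] [-1.79869534e+02 -1.15978906e-01  1.57873291e+02] 0.3367125000902087 10.102966278791428 [-0.2149721   0.2074565  -2.33887383]
dx,dy mm 2.4146086276446166 5.336186235025646
```

View pics/c3.png

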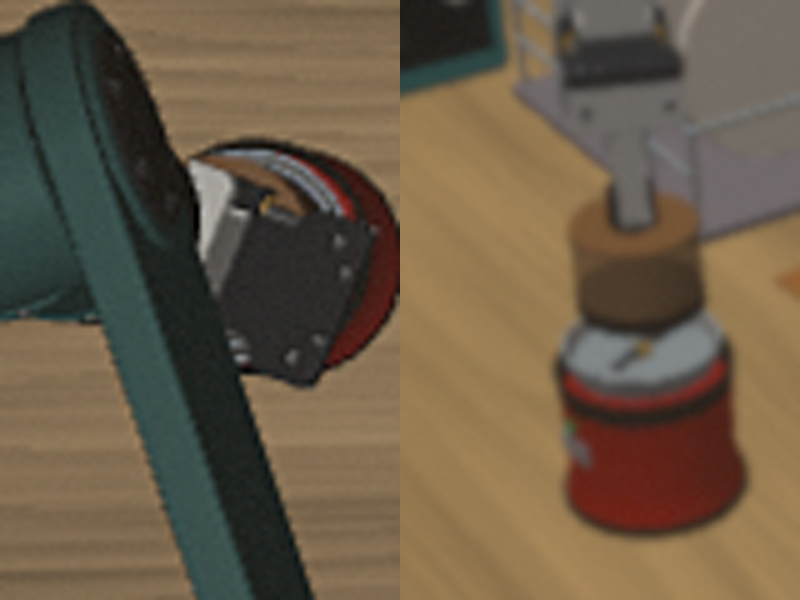

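```bash
python3 - <<'E'
from h import *
c=pickle.load(open("side1.pkl","rb"))
f=200/np.tan(np.radians(c["vertical_fov"]/2))
def proj(p):
    q=np.array(c["R"])@p+np.array(c["t"]); return q[:2]/q[2]*f+[c["cx"],c["cy"]]
print("cover ray",ray(c,252.4,153.4,.206), "proj tcp",proj([.4962,.2176,.206]),"proj grinder rim",proj([.496,.2235,.101]),"foot",proj([.496,.2235,0]), "floor",proj([.496,.2235,.106]),"rim",proj([.496,.2235,.118]))
h=cv2.cvtColor(c["img"],cv2.COLOR_RGB2HSV).astype(int);H,S,V=h[:,:,0],h[:,:,1],h[:,:,2]
red=((H<8)|(H>172))&(S>140)
for r in range(196,216,3):
    u=np.where(red[r,225:290])[0]+225; print(r,u.min(),u.max(),(u.min()+u.max())/2)
print("foot bottom row",np.where(red[:,245:263].any(1))[0].max())
E
```

```text
cover ray [0.50148167 0.22170518 0.206     ] proj tcp [251.51773657 154.38011644] proj grinder rim [253.63344742 181.60663547] foot [256.33722475 206.53897371] floor [253.49441255 180.3245534 ] rim [253.15864689 177.22835795]
196 241 270 255.5
199 243 271 257.0
202 244 272 258.0
205 239 272 255.5
208 239 271 255.0
211 240 269 254.5
214 245 262 253.5
foot bottom row 215
```

servo_tool:
  moves:
    - [[2, 5, 0, 0, 0.665], [2, 5, 6, 0, 0.665], [2, 5, 14, 0, 0.665], [2, 5, 20, 0, 0.665], [2, 5, 22, 0, 0.665]]

```text
time: 8.8
ee_pos: [0.4962, 0.2239, 0.3886]
eef_rot: [-179.9, -0.1, 157.9]
wrist_force: [-0.5, 0.0, -2.4]
grip_width: 0.335
grasp_force: 10.1
```

servo_tool:
  moves:
    - [[0, 0, 0, 0, 0.665], [0, 0, 0, 0, 0.665], [0, 0, 0, 0, 0.665]]

```text
time: 9.05
ee_pos: [0.4965, 0.2241, 0.3909]
eef_rot: [180.0, 0.0, 158.0]
wrist_force: [0.1, 0.5, -2.1]
grip_width: 0.337
grasp_force: 10.1
```

```bash
python3 d.py .4965 .2235; python3 - <<'E'
from workcell import read_camera
from h import *
c=read_camera("side"); 
cv2.imwrite("pics/c4.png",cv2.resize(c["img"][130:230,205:305,::-1],None,fx=6,fy=6,interpolation=cv2.INTER_CUBIC))
E
```

```text
9.05 [0.49646419 0.22406034 0.39092135] [1.79981126e+02 1.90776649e-02 1.57953104e+02] 0.33685792148615235 10.102555453777313 [ 0.10446979  0.45699734 -2.09733932]
dx,dy mm -0.24352664491390383 -0.505926417506892
```

View pics/c4.png

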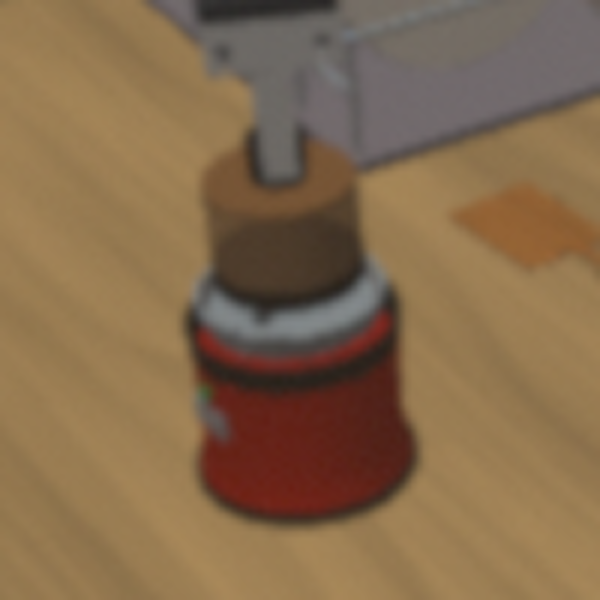

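The cover hangs centred over the bowl: base at about (253,178), collar centre at about (254,182). Now I'll lower it softly.

servo_tool:
  moves:
    - [[0, 0, 3, 0, 0.665], [0, 0, 6, 0, 0.665], [0, 0, 9, 0, 0.665], [0, 0, 12, 0, 0.665], [0, 0, 14, 0, 0.665]]

```text
time: 9.52
ee_pos: [0.4963, 0.224, 0.376]
eef_rot: [-180.0, -0.0, 157.9]
wrist_force: [-0.2, -0.3, -2.1]
grip_width: 0.338
grasp_force: 10.1
```

servo_tool:
  moves:
    - [[0, 0, 1, 0, 0.665], [0, 0, 2, 0, 0.665], [0, 0, 3, 0, 0.665], [0, 0, 3, 0, 0.665]]

```text
time: 9.85
ee_pos: [0.4964, 0.2241, 0.3735]
eef_rot: [-180.0, -0.0, 158.0]
wrist_force: [-0.6, -0.2, -2.1]
grip_width: 0.336
grasp_force: 10.1
```

servo_tool:
  moves:
    - [[0, 0, 1, 0, 0.665], [0, 0, 2, 0, 0.665], [0, 0, 2, 0, 0.665], [0, 0, 2, 0, 0.665]]

```text
time: 10.18
ee_pos: [0.4964, 0.224, 0.3717]
eef_rot: [180.0, 0.0, 158.0]
wrist_force: [0.2, 0.4, -1.6]
grip_width: 0.338
grasp_force: 10.1
```

servo_tool:
  moves:
    - [[0, 0, 0.5, 0, 0.665], [0, 0, 1, 0, 0.665], [0, 0, 1, 0, 0.665]]

```text
time: 10.43
ee_pos: [0.4964, 0.2241, 0.3709]
eef_rot: [180.0, 0.0, 158.0]
wrist_force: [0.2, -0.8, -0.9]
grip_width: 0.338
grasp_force: 10.1
```

servo_tool:
  moves:
    - [[0, 0, 0.5, 0, 0.665], [0, 0, 1, 0, 0.665], [0, 0, 1, 0, 0.665]]

```text
time: 10.68
ee_pos: [0.4964, 0.2241, 0.3706]
eef_rot: [179.9, 0.1, 158.0]
wrist_force: [-0.5, 0.8, 2.7]
grip_width: 0.339
grasp_force: 10.1
```

Contact felt at TCP z ≈ 0.371, so the cover is seated. I'll loosen the fingers slightly and press on the drum top with the fingertips.

servo_tool:
  moves:
    - [[0, 0, 0, 0, 0.65], [0, 0, 0, 0, 0.63], [0, 0, 0, 0, 0.62], [0, 0, 0, 0, 0.62]]

```text
time: 11.02
ee_pos: [0.4964, 0.224, 0.3694]
eef_rot: [-180.0, -0.0, 157.9]
wrist_force: [-0.1, -0.4, -0.1]
grip_width: 0.383
grasp_force: 0.0
```

servo_tool:
  moves:
    - [[0, 0, 1, 0, 0.62], [0, 0, 2, 0, 0.62], [0, 0, 3, 0, 0.62], [0, 0, 3, 0, 0.62]]

```text
time: 11.35
ee_pos: [0.4964, 0.224, 0.3663]
eef_rot: [-180.0, -0.0, 158.0]
wrist_force: [0.2, -0.2, -0.6]
grip_width: 0.38
grasp_force: 0.0
```

servo_tool:
  moves:
    - [[0, 0, 0.5, 0, 0.62], [0, 0, 1, 0, 0.62], [0, 0, 1, 0, 0.62]]

```text
time: 11.6
ee_pos: [0.4964, 0.2241, 0.3656]
eef_rot: [-180.0, -0.0, 158.0]
wrist_force: [-0.4, -0.3, 0.5]
grip_width: 0.378
grasp_force: 0.0
```

servo_tool:
  moves:
    - [[0, 0, 0.5, 0, 0.62], [0, 0, 1, 0, 0.62], [0, 0, 1, 0, 0.62]]

```text
time: 11.85
ee_pos: [0.4964, 0.224, 0.3652]
eef_rot: [180.0, 0.0, 158.0]
wrist_force: [-1.0, -0.4, 3.8]
grip_width: 0.383
grasp_force: 1.2
```

servo_tool:
  moves:
    - [[0, 0, 0.5, 0, 0.62], [0, 0, 1, 0, 0.62], [0, 0, 1, 0, 0.62]]

```text
time: 12.1
ee_pos: [0.4964, 0.224, 0.3641]
eef_rot: [180.0, 0.0, 158.0]
wrist_force: [-1.4, -0.5, 3.3]
grip_width: 0.384
grasp_force: 1.8
```

servo_tool:
  moves:
    - [[0, 0, 0.5, 0, 0.62], [0, 0, 1, 0, 0.62], [0, 0, 1, 0, 0.62]]

```text
time: 12.35
ee_pos: [0.4964, 0.224, 0.363]
eef_rot: [180.0, 0.0, 158.0]
wrist_force: [-1.4, -0.1, 4.8]
grip_width: 0.382
grasp_force: 2.3
```

servo_tool:
  moves:
    - [[0, 0, 1, 0, 0.62], [0, 0, 2, 0, 0.62], [0, 0, 2, 0, 0.62]]

```text
time: 12.6
ee_pos: [0.4964, 0.224, 0.3612]
eef_rot: [180.0, 0.0, 158.0]
wrist_force: [-2.6, -1.2, 6.0]
grip_width: 0.38
grasp_force: 3.1
```

servo_tool:
  moves:
    - [[0, 0, 1, 0, 0.62], [0, 0, 2, 0, 0.62], [0, 0, 3, 0, 0.62], [0, 0, 3, 0, 0.62], [0, 0, 3, 0, 0.62]]

```text
time: 13.02
ee_pos: [0.4963, 0.224, 0.359]
eef_rot: [180.0, 0.1, 158.0]
wrist_force: [-3.6, -0.7, 8.9]
grip_width: 0.376
grasp_force: 4.2
```

```bash
python3 d.py .4965 .2235; python3 - <<'E'
from workcell import read_camera
from h import *
c=read_camera("side"); 
cv2.imwrite("pics/c5.png",cv2.resize(c["img"][130:230,205:305,::-1],None,fx=6,fy=6,interpolation=cv2.INTER_CUBIC))
E
```

```text
13.0167 [0.49631434 0.22402311 0.35903665] [1.79954945e+02 5.46818450e-02 1.57953773e+02] 0.37563509223513925 4.166770906595048 [-3.5905351  -0.70052278  8.89018351]
dx,dy mm -0.3684389255618341 -0.415174345425817
```

View pics/c5.png

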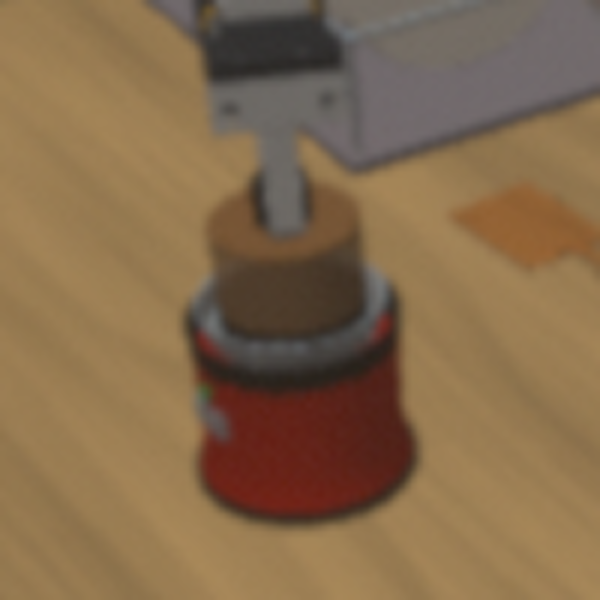

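The picture shows the cover upright inside the bowl wall (base at about (253,184)) with the bowl sunk about 6 mm. A touch more, then hold.

servo_tool:
  moves:
    - [[0, 0, 0.5, 0, 0.62], [0, 0, 0.5, 0, 0.62], [0, 0, 0.5, 0, 0.62], [0, 0, 0.5, 0, 0.62], [0, 0, 0.5, 0, 0.62]]

```text
time: 13.48
ee_pos: [0.4963, 0.224, 0.3587]
eef_rot: [180.0, 0.1, 158.0]
wrist_force: [-3.8, -1.3, 9.1]
grip_width: 0.381
grasp_force: 4.3
```

servo_tool:
  moves:
    - [[0, 0, 0, 0, 0.62], [0, 0, 0, 0, 0.62], [0, 0, 0, 0, 0.62], [0, 0, 0, 0, 0.62], [0, 0, 0, 0, 0.62]]

```text
time: 13.9
ee_pos: [0.4963, 0.224, 0.3587]
eef_rot: [180.0, 0.1, 158.0]
wrist_force: [-3.2, -1.3, 8.5]
grip_width: 0.378
grasp_force: 4.3
```

servo_tool:
  moves:
    - [[0, 0, 0, 0, 0.62], [0, 0, 0, 0, 0.62], [0, 0, 0, 0, 0.62], [0, 0, 0, 0, 0.62], [0, 0, 0, 0, 0.62]]

```text
time: 14.32
ee_pos: [0.4963, 0.224, 0.3587]
eef_rot: [180.0, 0.1, 158.0]
wrist_force: [-2.9, -0.7, 10.3]
grip_width: 0.382
grasp_force: 4.3
```

servo_tool:
  moves:
    - [[0, 0, 0, 0, 0.62], [0, 0, 0, 0, 0.62], [0, 0, 0, 0, 0.62], [0, 0, 0, 0, 0.62], [0, 0, 0, 0, 0.62]]

```text
time: 14.73
ee_pos: [0.4963, 0.224, 0.3587]
eef_rot: [180.0, 0.1, 158.0]
wrist_force: [-2.8, -0.9, 8.5]
grip_width: 0.38
grasp_force: 4.3
```

servo_tool:
  moves:
    - [[0, 0, 0, 0, 0.62], [0, 0, 0, 0, 0.62], [0, 0, 0, 0, 0.62], [0, 0, 0, 0, 0.62], [0, 0, 0, 0, 0.62]]

```text
time: 15.15
ee_pos: [0.4963, 0.224, 0.3587]
eef_rot: [180.0, 0.1, 158.0]
wrist_force: [-2.9, -0.8, 8.3]
grip_width: 0.381
grasp_force: 4.3
```

servo_tool:
  moves:
    - [[0, 0, 0, 0, 0.62], [0, 0, 0, 0, 0.62], [0, 0, 0, 0, 0.62], [0, 0, 0, 0, 0.62], [0, 0, 0, 0, 0.62]]

```text
time: 15.57
ee_pos: [0.4963, 0.224, 0.3587]
eef_rot: [180.0, 0.1, 158.0]
wrist_force: [-2.9, -0.7, 8.4]
grip_width: 0.379
grasp_force: 4.3
```

servo_tool:
  moves:
    - [[0, 0, 0, 0, 0.62], [0, 0, 0, 0, 0.62], [0, 0, 0, 0, 0.62], [0, 0, 0, 0, 0.62], [0, 0, 0, 0, 0.62]]

```text
time: 15.98
ee_pos: [0.4963, 0.2241, 0.3587]
eef_rot: [179.9, 0.1, 158.0]
wrist_force: [-3.2, -0.8, 8.4]
grip_width: 0.377
grasp_force: 4.3
```

servo_tool:
  moves:
    - [[0, 0, 0, 0, 0.62], [0, 0, 0, 0, 0.62], [0, 0, 0, 0, 0.62], [0, 0, 0, 0, 0.62], [0, 0, 0, 0, 0.62]]

```text
time: 16.4
ee_pos: [0.4963, 0.224, 0.3587]
eef_rot: [179.9, 0.1, 158.0]
wrist_force: [-3.2, -1.3, 9.1]
grip_width: 0.378
grasp_force: 4.3
```

servo_tool:
  moves:
    - [[0, 0, 0, 0, 0.62], [0, 0, 0, 0, 0.62], [0, 0, 0, 0, 0.62], [0, 0, 0, 0, 0.62], [0, 0, 0, 0, 0.62]]

```text
time: 16.82
ee_pos: [0.4963, 0.224, 0.3587]
eef_rot: [180.0, 0.1, 158.0]
wrist_force: [-2.5, -1.1, 8.6]
grip_width: 0.381
grasp_force: 4.3
```

servo_tool:
  moves:
    - [[0, 0, 0, 0, 0.62], [0, 0, 0, 0, 0.62], [0, 0, 0, 0, 0.62], [0, 0, 0, 0, 0.62], [0, 0, 0, 0, 0.62]]

```text
time: 17.23
ee_pos: [0.4963, 0.224, 0.3587]
eef_rot: [180.0, 0.1, 158.0]
wrist_force: [-2.2, -1.0, 9.4]
grip_width: 0.38
grasp_force: 4.3
```

servo_tool:
  moves:
    - [[0, 0, 0, 0, 0.62], [0, 0, 0, 0, 0.62], [0, 0, 0, 0, 0.62], [0, 0, 0, 0, 0.62], [0, 0, 0, 0, 0.62]]

```text
time: 17.65
ee_pos: [0.4963, 0.224, 0.3587]
eef_rot: [180.0, 0.1, 158.0]
wrist_force: [-3.6, -0.5, 8.1]
grip_width: 0.377
grasp_force: 4.3
```

```bash
python3 -c "
from workcell import order
print(order.close_job())"
```

```text
the job is handed in; nothing more can be done
None
```

I set the cover upright in the bowl with a grip of about 10 N per finger, then pressed it down an estimated 6.5 mm (from tool height and push force). I held it there for over 4 s and handed the job in still pressed; no verdict was returned.

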